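# Find the pump's soft foot and press its shim flat

## Task

One corner of the small bench pump rocks: with the fingertips, press the white spots of its corner lugs in turn until you find the corner that gives. Press the brass shim tab just in front of that lug fully flat, leaving the other three tabs standing, then press the same corner again to prove it firm, and come away. Grip, lift or shift nothing: the pump, tape, screwdriver and fuse box stay where they are.

Things in the scene. Friction and masses are not known exactly. Their poses are not given: they have to be found in the camera images.
- pump: small bench pump: grey motor on a blue foot plate (170 x 100 x 10 mm, rising with the motor to 63 mm above its underside, 1.8 kg or so) with four lugs, one at each corner. It stands unfastened on four supports, its underside 20 mm above the worktop. Origin: middle of the plate's underside; x points to the rear (away from the robot), y to the left, z up
- lug_front_left (a point): centre of the top of the front left corner lug, marked by a white spot (24 mm across): the place to press. Flat lug 36 mm (x) by 46 mm (y) and 10 mm thick, top 30 mm above the worktop at rest. Any one of the four corners may be the soft one: its support sits on a hidden spring, so it looks like the others, but gives 3 mm (starts at about 2 to 3 N, bottoms at about 4 N) and comes back; the three others are solid
- lug_front_right (a point): centre of the top of the front right corner lug, marked by a white spot (24 mm across): the place to press. Flat lug 36 mm (x) by 46 mm (y) and 10 mm thick, top 30 mm above the worktop at rest. Any one of the four corners may be the soft one: its support sits on a hidden spring, so it looks like the others, but gives 3 mm (starts at about 2 to 3 N, bottoms at about 4 N) and comes back; the three others are solid
- lug_rear_left (a point): centre of the top of the rear left corner lug, marked by a white spot (24 mm across): the place to press. Flat lug 36 mm (x) by 46 mm (y) and 10 mm thick, top 30 mm above the worktop at rest. Any one of the four corners may be the soft one: its support sits on a hidden spring, so it looks like the others, but gives 3 mm (starts at about 2 to 3 N, bottoms at about 4 N) and comes back; the three others are solid
- lug_rear_right (a point): centre of the top of the rear right corner lug, marked by a white spot (24 mm across): the place to press. Flat lug 36 mm (x) by 46 mm (y) and 10 mm thick, top 30 mm above the worktop at rest. Any one of the four corners may be the soft one: its support sits on a hidden spring, so it looks like the others, but gives 3 mm (starts at about 2 to 3 N, bottoms at about 4 N) and comes back; the three others are solid
- shim_1_tab (a point): press point on top of one of four brass shim tabs (26 mm wide, 40 mm long), 28 mm from its pivot. Each lug has a shim just in front of it: flat, this point is 45 mm from the lug's spot along the pump's -x and 12 mm above the worktop, on a firm stop; raised, 25 mm up and 4 mm nearer the lug (free end 31 mm up). Which numbered shim is at which lug changes from run to run
- tilt_1 (a joint): angle of shim 1 in rad: about 0 = tab standing up (29 degrees), 0.5 = pressed flat. Stiff pivot: it moves at about 5 to 7 N on the point given and stays where it is left
- shim_2_tab (a point): press point on top of one of four brass shim tabs (26 mm wide, 40 mm long), 28 mm from its pivot. Each lug has a shim just in front of it: flat, this point is 45 mm from the lug's spot along the pump's -x and 12 mm above the worktop, on a firm stop; raised, 25 mm up and 4 mm nearer the lug (free end 31 mm up). Which numbered shim is at which lug changes from run to run
- tilt_2 (a joint): angle of shim 2 in rad: about 0 = tab standing up (29 degrees), 0.5 = pressed flat. Stiff pivot: it moves at about 5 to 7 N on the point given and stays where it is left
- shim_3_tab (a point): press point on top of one of four brass shim tabs (26 mm wide, 40 mm long), 28 mm from its pivot. Each lug has a shim just in front of it: flat, this point is 45 mm from the lug's spot along the pump's -x and 12 mm above the worktop, on a firm stop; raised, 25 mm up and 4 mm nearer the lug (free end 31 mm up). Which numbered shim is at which lug changes from run to run
- tilt_3 (a joint): angle of shim 3 in rad: about 0 = tab standing up (29 degrees), 0.5 = pressed flat. Stiff pivot: it moves at about 5 to 7 N on the point given and stays where it is left
- shim_4_tab (a point): press point on top of one of four brass shim tabs (26 mm wide, 40 mm long), 28 mm from its pivot. Each lug has a shim just in front of it: flat, this point is 45 mm from the lug's spot along the pump's -x and 12 mm above the worktop, on a firm stop; raised, 25 mm up and 4 mm nearer the lug (free end 31 mm up). Which numbered shim is at which lug changes from run to run
- tilt_4 (a joint): angle of shim 4 in rad: about 0 = tab standing up (29 degrees), 0.5 = pressed flat. Stiff pivot: it moves at about 5 to 7 N on the point given and stays where it is left
- shim_1: brass shim 1: a tab with an inner toe (a bar 22 mm long) half hidden under the front edge of the lug; origin: on its pivot, 10 mm above the worktop, 17 mm in front of the spot. With the tab flat the toe stands 0.5 mm below the lug, so that a soft corner pressed again comes to bear on it and hardly moves, while a firm corner never reaches it
- shim_2: brass shim 2: a tab with an inner toe (a bar 22 mm long) half hidden under the front edge of the lug; origin: on its pivot, 10 mm above the worktop, 17 mm in front of the spot. With the tab flat the toe stands 0.5 mm below the lug, so that a soft corner pressed again comes to bear on it and hardly moves, while a firm corner never reaches it
- shim_3: brass shim 3: a tab with an inner toe (a bar 22 mm long) half hidden under the front edge of the lug; origin: on its pivot, 10 mm above the worktop, 17 mm in front of the spot. With the tab flat the toe stands 0.5 mm below the lug, so that a soft corner pressed again comes to bear on it and hardly moves, while a firm corner never reaches it
- shim_4: brass shim 4: a tab with an inner toe (a bar 22 mm long) half hidden under the front edge of the lug; origin: on its pivot, 10 mm above the worktop, 17 mm in front of the spot. With the tab flat the toe stands 0.5 mm below the lug, so that a soft corner pressed again comes to bear on it and hardly moves, while a firm corner never reaches it
- tape: blue tape roll lying left of the pump, 68 mm across, 18 mm high, loose; origin: centre of its underside
- screwdriver: yellow-handled screwdriver lying behind the pump along y, 178 mm long, 30 mm high, loose; origin: centre of its underside
- fuses: clear fuse box lying right of the pump, 35 x 60 x 14 mm, loose; origin: centre of its underside
Mind the look-alikes: they are no part of the job. What is shaped like the part that bears shim_1_tab but purple is not meant.

How it is judged:
On the way, in this order (a step that is already met when the one before it is completed fails the run):
1. the corner that rocks is pressed down by a finger until it has sunk 2 mm (height (world z) of any of lug_front_left, lug_front_right, lug_rear_left, lug_rear_right below 0.028 m and contact force between the fingers and pump above 1 N), for 0.05 s.
2. a shim tab is pressed flat (value of joint any of tilt_1, tilt_2, tilt_3, tilt_4 above 0.42 rad), for 0.1 s.
3. the corner is pressed again and now bears on the toe of its flat shim, with no lug out of level by more than 1.5 mm (((value of joint tilt_1 above 0.42 rad and contact force between shim_1 and pump above 0.7 N) or (value of joint tilt_2 above 0.42 rad and contact force between shim_2 and pump above 0.7 N) or (value of joint tilt_3 above 0.42 rad and contact force between shim_3 and pump above 0.7 N) or (value of joint tilt_4 above 0.42 rad and contact force between shim_4 and pump above 0.7 N)) and contact force between the fingers and pump above 1 N and height (world z) of lug_front_left between 0.0285 and 0.0315 m and height (world z) of lug_front_right between 0.0285 and 0.0315 m and height (world z) of lug_rear_left between 0.0285 and 0.0315 m and height (world z) of lug_rear_right between 0.0285 and 0.0315 m), for 0.05 s.
At the end, for the whole second after the job is handed in: One shim, that of the soft corner, is within 0.08 rad of flat (0.5), the other three are below 0.15 rad, every lug top is at 30 mm within 1.5 mm, the pump is at rest within 12 mm of its start, and tape, screwdriver and fuse box are within 30 mm of theirs (((value of joint tilt_1 above 0.42 rad and value of joint each of tilt_2, tilt_3, tilt_4 below 0.15 rad) or (value of joint tilt_2 above 0.42 rad and value of joint each of tilt_1, tilt_3, tilt_4 below 0.15 rad) or (value of joint tilt_3 above 0.42 rad and value of joint each of tilt_1, tilt_2, tilt_4 below 0.15 rad) or (value of joint tilt_4 above 0.42 rad and value of joint each of tilt_1, tilt_2, tilt_3 below 0.15 rad)) and height (world z) of lug_front_left between 0.0285 and 0.0315 m and height (world z) of lug_front_right between 0.0285 and 0.0315 m and height (world z) of lug_rear_left between 0.0285 and 0.0315 m and height (world z) of lug_rear_right between 0.0285 and 0.0315 m and distance of pump from where it was at the start of the episode below 0.012 m and linear speed of pump below 0.01 m/s and distance of each of tape, screwdriver, fuses from where it was at the start of the episode below 0.03 m); the robot touches nothing.
It fails at once if a second shim tab is pressed down (two tabs beyond 0.15 rad) (value of joint each of tilt_1, tilt_2 above 0.15 rad or value of joint each of tilt_1, tilt_3 above 0.15 rad or value of joint each of tilt_1, tilt_4 above 0.15 rad or value of joint each of tilt_2, tilt_3 above 0.15 rad or value of joint each of tilt_2, tilt_4 above 0.15 rad or value of joint each of tilt_3, tilt_4 above 0.15 rad).
It fails at once if the pump is lifted (by 8 mm) or pushed out of place (by 12 mm) (height (world z) of pump above 0.028 m or distance of pump from where it was at the start of the episode above 0.012 m).
It fails at once if the tape, screwdriver or fuse box is shifted or lifted by more than 30 mm (distance of any of tape, screwdriver, fuses from where it was at the start of the episode above 0.03 m).
It also fails if it takes over 64 s, if anything falls off the work surface, if the arm or the gripper's body presses on something with over 40 N, if the wrist force passes 120 N, or if a joint passes its speed limit or range.

## Robot

A 7-joint arm with a two-finger parallel gripper is mounted at the origin on a cart in front of the work surface, level with it; the furniture and walls round the work are solid. World frame = base frame: x ahead of the robot, y to its left, z up, the work surface at z = 0. Lengths are in m, angles in rad, forces in N, time in s.
With the tool pointing down it reaches from about 0.4 to 0.85 m from the base axis. Payload 10.4 kg.
Tool frame: the origin (TCP) lies on the centre line of the jaws, within the pads' length; the fingertips stand 22 mm ahead of it and the grasp point (between the pads) lies 3 mm ahead of it (bot.finger_overhang is the distance from the TCP to the fingertips, in m); z points along the fingers, y is the line along which they close (so a half turn about z gives the same grasp; the last joint's range is limited). The gripper opens to 85 mm and grips with 20 to 120 N. Pads are 22 mm wide; open, the fingers measure 114 mm over their backs; the gripper's body (76 mm by 85 mm) begins 54 mm behind the grasp point. The pads swing forward as they close: fully open they stand 13 mm farther back than shut.
Start: joints at [-1.128, 0.332, -0.065, 1.46, 0.022, 1.35, -0.088], TCP at [0.281, 0.558, 0.253] pointing down, gripper open.
Joint ranges: [-2.6, 2.6], [-0.5, 2.12], [-1.47, 1.34], [0.16, 2.42], [-1.27, 4.41], [0.06, 2.06], [-2.6, 2.6]. Speed limits (rad/s): [2.22, 2.22, 2.79, 2.79, 3.14, 3.14, 3.14].

## Interface

Orientations are given as a rotation vector (axis times angle).
In Python, from workcell import bot, vision, job gives the robot as it stands.
- The arm moves only by the tool jog_arm, never from a script. Its argument "motion" is a list of rows, each a list of 3 entries, a list of its own where there are three numbers: the opening, from 0 (shut) to 1 (fully open), then the shift along the world's x, y, z in m, then the turn, a rotation vector about the world's x, y, z in rad. In form: [[jaw, [tx, ty, tz], [rx, ry, rz]], ...]. A call has 1 to 12 rows; each row is the pose to reach, as a shift and turn from the pose commanded when the call began; what a row does not reach only later rows make up. A row lasts 1/12 s, in which the tool goes at most 41.7 mm and 7.16 degrees, less where a joint would pass 70% of its speed; a pose out of reach is approached as far as the arm can. A call with a gripper value outside its range is refused whole. The fingers move at their own pace and stop on an object; the grip force is fixed at half the most. Time passes only in rows, so rows that repeat a pose let the fingers close. It gives the time, the measured TCP pose, the force, the opening and the grip force at its end, in the units of the state.
- bot.get_obs(): the state, without advancing time (a new reading comes with each control period).
- vision.grab_frame(name): name is "scene" or "side" or "wrist"; returns the picture (384x512x3 uint8, blue, green, red); there is no depth.
- vision.calibration(name): a dict with "camera_matrix" (3x3 intrinsics, pixels), "xyz" and "rotation" of the camera in the world; the wrist camera has in their place "T_tool_cam" (4x4, takes a point from camera to tool coordinates, whose origin is the TCP and whose axes are the flange's). Camera axes: x right, y down, z forward; pixel columns grow to the right and rows downward; lengths in m; the calibration is good to about 2 mm. A picture is of the moment at which its call begins: read the wrist's pose just before it. calibration takes no time and is no camera call.
- job.sign_off(): hands the job in; it is judged then, once.
The state is a dict: "t": time; "q": joint angles; "dq": joint speeds; "joint_efforts": joint torques, N m; "tool_pos": TCP position; "tool_rot": TCP orientation; "ft_force": force on the tool from outside, world axes, zero at the start; "ft_torque": the same for the moment, N m; "grip_width": finger opening in m; "grip_force": force on a finger pad.
Only numpy, scipy, OpenCV 4.12 (cv2) and the standard library are available. Lean on these libraries where they do the work, as an engineer would, in place of code of your own. Each camera call takes 0.05 s, during which the arm holds its last target. There are 200 camera calls.

## Working session

There is one attempt and no reset: what is moved stays moved. The work goes in short steps, Python scripts to look and compute and a tool call to move; the robot and the scene stay as the last step left them, time stands still between calls to the robot, and variables do not carry over. Pictures are saved under pics/ and viewed, at most 10 in all, crops included, and the job is handed in when it is done.

Besides the shell and the picture viewer there is one more tool, called after "Request:" in YAML: its name, and indented under it one key for each argument. jog_arm: Moves the arm, as the interface text tells. Its arguments: {"type":"object","properties":{"motion":{"type":"array"}},"required":["motion"]}

```bash
mkdir -p pics; cat > h.py <<'E'
import numpy as np, cv2
from workcell import bot, vision, job
from scipy.spatial.transform import Rotation as R
def ray(name,u,v,z,obs=None):
    c=vision.calibration(name); K=np.array(c["camera_matrix"])
    d=np.linalg.inv(K)@[u,v,1]
    if name=="wrist":
        T=np.array(c["T_tool_cam"]); Rt=R.from_rotvec(obs["tool_rot"]).as_matrix()
        o=Rt@T[:3,3]+obs["tool_pos"]; d=Rt@T[:3,:3]@d
    else:
        r=np.array(c["rotation"]); 
        if r.shape!=(3,3): r=R.from_rotvec(r).as_matrix()
        o=np.array(c["xyz"]); d=r@d
    return o+d*(z-o[2])/d[2]
E
python3 - <<'E'
from h import *
o=bot.get_obs(); print(o["tool_pos"],o["tool_rot"],o["ft_force"],o["t"],bot.finger_overhang)
for n in("scene","side"):
    f=vision.grab_frame(n); cv2.imwrite(f"pics/{n}0.png",cv2.resize(f,(800,600),interpolation=cv2.INTER_CUBIC))
    print(vision.calibration(n))
E
```

```text
[0.28055773 0.55811168 0.25253426] [-7.24927615e-01 -3.05653030e+00  2.15469404e-03] [-0.27333116  0.21911544  0.07233787] 0.0 0.022
{'camera_matrix': array([[460.64919454,   0.        , 252.6470842 ],
       [  0.        , 460.64919454, 186.14255972],
       [  0.        ,   0.        ,   1.        ]]), 'xyz': array([ 0.14867328, -0.52441658,  0.85091837]), 'rotation': array([-2.3202619 ,  0.74728616, -0.29493516])}
{'camera_matrix': array([[379.2302758 ,   0.        , 260.11947909],
       [  0.        , 379.2302758 , 184.61523412],
       [  0.        ,   0.        ,   1.        ]]), 'xyz': array([0.51829196, 0.64937289, 0.6178366 ]), 'rotation': array([-0.11820944,  2.85420213, -1.26079524])}
```

View pics/scene0.png

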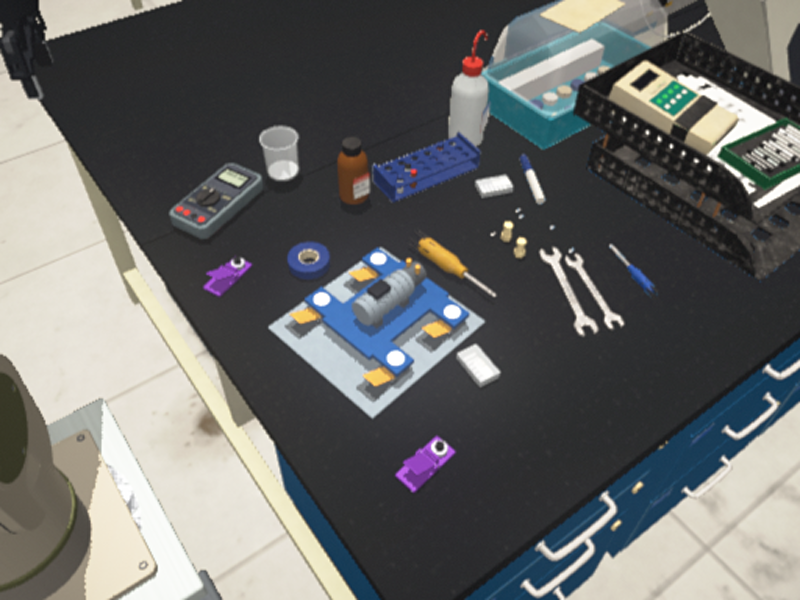

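View pics/side0.png

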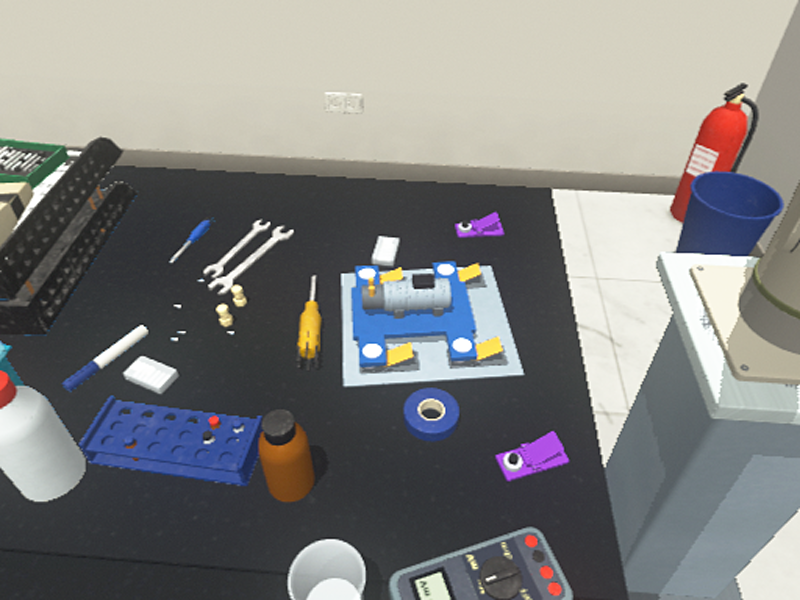

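The scene picture shows the white lug spots at FL (321,299), RL (378,259), FR (396,358) and RR (453,312). The brass tabs are at FL (304,317), RL (362,275), FR (378,378) and RR (437,328). The look-alikes are the purple clips at (227,275) and (425,463), which I rule out by colour. The side view agrees, with spots at FL (462,345), RL (372,351), FR (445,270) and RR (367,274).

```bash
python3 - <<'E'
from h import *
P={"scene":dict(FL=(321,299),RL=(378,259),FR=(396,358),RR=(453,312)),"side":dict(FL=(462,345),RL=(372,351),FR=(445,270),RR=(367,274))}
for n,d in P.items():
    for k,(u,v) in d.items(): print(n,k,ray(n,u*.64,v*.64,.03).round(4))
f=cv2.imread("pics/scene0.png")[220:430,250:510]; cv2.imwrite("pics/crop1.png",cv2.resize(f,(780,600)))
E
```

```text
scene FL [0.481  0.1126 0.03  ]
scene RL [0.5991 0.1316 0.03  ]
scene FR [ 0.5085 -0.042   0.03  ]
scene RR [ 0.6271 -0.0229  0.03  ]
side FL [0.4777 0.111  0.03  ]
side RL [0.596  0.1322 0.03  ]
side FR [ 0.5048 -0.041   0.03  ]
side RR [ 0.622  -0.0208  0.03  ]
```

View pics/crop1.png

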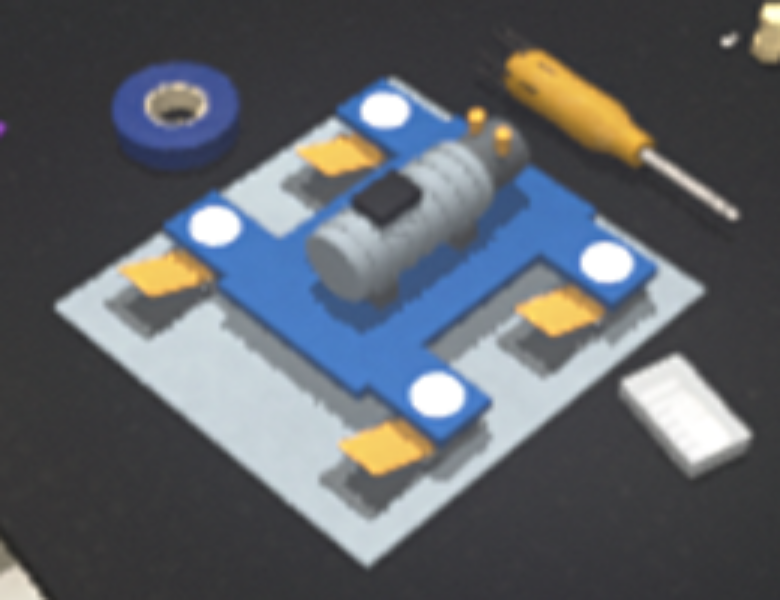

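The crop confirms four standing brass tabs, each just in front of its blue lug's white spot. Next I work out the approach to the front left lug.

```bash
python3 - <<'E'
from h import *
o=bot.get_obs(); M=R.from_rotvec(o["tool_rot"]).as_matrix(); print(M.round(3))
yaw=np.arctan2(.020,.118); print("pump yaw",yaw,"tool y ang",np.arctan2(M[1,1],M[0,1]), "target",yaw+np.pi/2, yaw-np.pi/2)
print(np.array([.4795,.112])-o["tool_pos"][:2], o["q"], vision.calibration("wrist"))
E
```

```text
[[-0.893  0.449 -0.001]
 [ 0.449  0.893 -0.001]
 [-0.    -0.001 -1.   ]]
pump yaw 0.16789592325037458 tool y ang 1.1050405373491279 target 1.738692250045271 -1.402900403544522
[ 0.19892403 -0.44612747] [-1.12758317  0.33279398 -0.06470348  1.4608694   0.02159811  1.34991008
 -0.08846494] {'camera_matrix': array([[278.51704462,   0.        , 255.3041959 ],
       [  0.        , 278.51704462, 189.23011176],
       [  0.        ,   0.        ,   1.        ]]), 'T_tool_cam': array([[-2.99863487e-04, -9.52197097e-01, -3.05484204e-01,
         7.77190859e-02],
       [ 9.99999264e-01,  7.36626738e-05, -1.21120715e-03,
         8.20599850e-04],
       [ 1.17581071e-03, -3.05484342e-01,  9.52196374e-01,
        -1.20745594e-01],
       [ 0.00000000e+00,  0.00000000e+00,  0.00000000e+00,
         1.00000000e+00]])}
```

Request:
jog_arm:
  motion:
    - [0,[0.018,-0.041,0],[0,0,0.053]]
    - [0,[0.035,-0.082,0],[0,0,0.106]]
    - [0,[0.053,-0.123,0],[0,0,0.158]]
    - [0,[0.07,-0.164,0],[0,0,0.211]]
    - [0,[0.088,-0.205,0],[0,0,0.264]]
    - [0,[0.106,-0.246,0],[0,0,0.317]]
    - [0,[0.123,-0.287,0],[0,0,0.37]]
    - [0,[0.141,-0.328,0],[0,0,0.423]]
    - [0,[0.158,-0.369,0],[0,0,0.475]]
    - [0,[0.176,-0.41,0],[0,0,0.528]]
    - [0,[0.194,-0.451,0],[0,0,0.581]]
    - [0,[0.21,-0.49,0],[0,0,0.634]]

```text
t: 1.1
tool_pos: [0.478, 0.0969, 0.2533]
tool_rot: [0.268, -3.13, -0.0]
ft_force: [1.4, 0.9, 0.3]
grip_width: -0.0002
grip_force: 0.0
```

Request:
jog_arm:
  motion:
    - [0,[0.01,-0.023,0],[0,0,0]]
    - [0,[0.01,-0.023,0],[0,0,0]]
    - [0,[0.01,-0.023,0],[0,0,0]]
    - [0,[0.01,-0.023,0],[0,0,0]]
    - [0,[0.01,-0.023,0],[0,0,0]]
    - [0,[0.01,-0.023,0],[0,0,0]]

```text
t: 1.6
tool_pos: [0.4874, 0.0772, 0.2532]
tool_rot: [0.267, -3.13, -0.0]
ft_force: [0.7, 0.4, 0.7]
grip_width: 0.0001
grip_force: 0.0
```

```bash
python3 - <<'E'
from h import *
o=bot.get_obs(); print(o["tool_pos"],o["tool_rot"],o["ft_force"],o["t"])
M=R.from_rotvec(o["tool_rot"]).as_matrix();print(M.round(3))
f=vision.grab_frame("wrist"); cv2.imwrite("pics/w1.png",cv2.resize(f,(800,600),interpolation=cv2.INTER_CUBIC))
g=f.min(axis=2); n,l,s,c=cv2.connectedComponentsWithStats((g>215).astype(np.uint8))
for i in range(1,n):
    if s[i,4]>60: print(s[i],c[i].round(1),ray("wrist",*c[i],.03,o).round(4))
E
```

```text
[0.48744842 0.07722373 0.2532353 ] [ 2.67343308e-01 -3.12987461e+00 -3.32583840e-04] [0.68076425 0.36436234 0.65472433] 1.6
[[-0.986 -0.17  -0.   ]
 [-0.17   0.986  0.   ]
 [ 0.     0.    -1.   ]]
[ 304    0  165   48 5200] [395.2  17.4] [0.3015 0.1991 0.03  ]
[478   0  34   7 135] [499.4   2. ] [0.2688 0.304  0.03  ]
[ 456    3   56   57 2303] [487.6  31.5] [0.2973 0.3033 0.03  ]
[ 210   98  100  165 4461] [275.5 153. ] [0.4687 0.0995 0.03  ]
[ 47 112  17  17 103] [ 56.5 119.4] [ 0.4733 -0.1674  0.03  ]
[ 136  114   50  141 1490] [157.1 183.6] [ 0.5337 -0.0432  0.03  ]
[404 128  17  16 103] [410.8 135.2] [0.4193 0.2582 0.03  ]
[150 155  19  19 287] [159.  163.8] [ 0.5071 -0.0425  0.03  ]
[274 155  19  19 288] [282.8 163.8] [0.4807 0.1113 0.03  ]
[214 181  15   8  94] [220.6 184.1] [0.5204 0.0376 0.03  ]
[214 189  15   9 104] [220.7 193.1] [0.5325 0.0393 0.03  ]
[337 189  24  22  81] [347.7 199.1] [0.5126 0.2046 0.03  ]
[ 91 207  44  30 903] [112.2 221.2] [ 0.5968 -0.0994  0.03  ]
[213 228  15   9  99] [220.7 231.7] [0.5875 0.0466 0.03  ]
[213 237  15   9  95] [220.7 240.7] [0.6012 0.0485 0.03  ]
[160 241  17  16 217] [168.  248.4] [ 0.6254 -0.0223  0.03  ]
[281 241   8  15  79] [284.8 247.5] [0.5966 0.1376 0.03  ]
[154 256  35   6  74] [170.1 260.3] [ 0.644  -0.0179  0.03  ]
[458 258  19  29 277] [466.5 273.5] [0.5934 0.4031 0.03  ]
[ 80 308  22  16 128] [ 91.3 316.5] [ 0.7618 -0.1284  0.03  ]
```

View pics/w1.png

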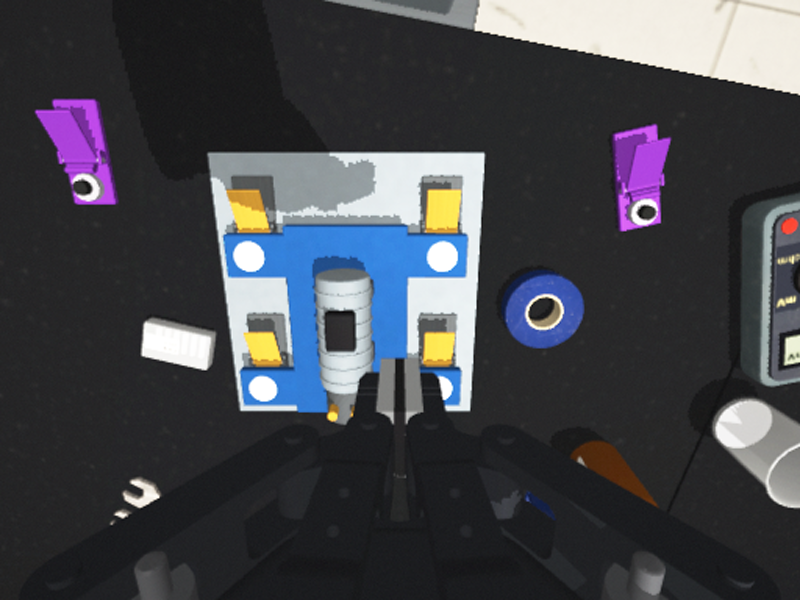

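The wrist view shows the four white spots at FL (442,256), FR (248,256), RR (263,388) and RL (445,388, half hidden). All four brass tabs stand, and the positions agree with the fixed cameras. First I press the front left lug.

Request:
jog_arm:
  motion:
    - [0,[-0.003,0.015,-0.03],[0,0,0]]
    - [0,[-0.007,0.034,-0.06],[0,0,0]]
    - [0,[-0.007,0.034,-0.1],[0,0,0]]
    - [0,[-0.007,0.034,-0.14],[0,0,0]]
    - [0,[-0.007,0.034,-0.17],[0,0,0]]
    - [0,[-0.007,0.034,-0.19],[0,0,0]]
    - [0,[-0.007,0.034,-0.193],[0,0,0]]
    - [0,[-0.007,0.034,-0.193],[0,0,0]]
    - [0,[-0.007,0.034,-0.193],[0,0,0]]

```text
t: 2.4
tool_pos: [0.4815, 0.1105, 0.0615]
tool_rot: [-0.265, 3.129, 0.001]
ft_force: [0.8, -0.8, 0.7]
grip_width: 0.0
grip_force: 0.0
```

```bash
python3 - <<'E'
from h import *
o=bot.get_obs(); print(o["tool_pos"],o["ft_force"])
E
```

```text
[0.48153407 0.11047791 0.06154597] [ 0.75844275 -0.81819299  0.72890541]
```

Request:
jog_arm:
  motion:
    - [0,[0,0,-0.004],[0,0,0]]
    - [0,[0,0,-0.007],[0,0,0]]
    - [0,[0,0,-0.008],[0,0,0]]
    - [0,[0,0,-0.009],[0,0,0]]
    - [0,[0,0,-0.01],[0,0,0]]
    - [0,[0,0,-0.01],[0,0,0]]
    - [0,[0,0,-0.01],[0,0,0]]

```text
t: 2.98
tool_pos: [0.4812, 0.1101, 0.052]
tool_rot: [-0.264, 3.13, 0.001]
ft_force: [-7.2, -2.3, 19.5]
grip_width: -0.0002
grip_force: 10.1
```

Request:
jog_arm:
  motion:
    - [0,[0,0,-0.0005],[0,0,0]]
    - [0,[0,0,-0.001],[0,0,0]]
    - [0,[0,0,-0.001],[0,0,0]]

```text
t: 3.23
tool_pos: [0.4812, 0.1101, 0.0518]
tool_rot: [-0.263, 3.13, 0.002]
ft_force: [-13.3, -3.1, 33.3]
grip_width: 0.0003
grip_force: 16.7
```

The front left lug is firm: 33 N with no sink. Next is the front right.

Request:
jog_arm:
  motion:
    - [0,[0,0,0.02],[0,0,0]]
    - [0,[0,0,0.055],[0,0,0]]
    - [0,[0.002,-0.01,0.075],[0,0,0]]
    - [0,[0.008,-0.05,0.075],[0,0,0]]
    - [0,[0.015,-0.09,0.075],[0,0,0]]
    - [0,[0.021,-0.128,0.075],[0,0,0]]
    - [0,[0.026,-0.153,0.07],[0,0,0]]
    - [0,[0.026,-0.153,0.04],[0,0,0]]
    - [0,[0.026,-0.153,0.015],[0,0,0]]
    - [0,[0.026,-0.153,0.008],[0,0,0]]
    - [0,[0.026,-0.153,0.006],[0,0,0]]
    - [0,[0.026,-0.153,0.006],[0,0,0]]

```text
t: 4.23
tool_pos: [0.507, -0.0428, 0.0557]
tool_rot: [0.265, -3.13, -0.0]
ft_force: [0.3, 0.2, 0.3]
grip_width: 0.0001
grip_force: 0.0
```

Request:
jog_arm:
  motion:
    - [0,[0,0,-0.002],[0,0,0]]
    - [0,[0,0,-0.004],[0,0,0]]
    - [0,[0,0,-0.005],[0,0,0]]
    - [0,[0,0,-0.006],[0,0,0]]
    - [0,[0,0,-0.006],[0,0,0]]
    - [0,[0,0,-0.006],[0,0,0]]

```text
t: 4.73
tool_pos: [0.5079, -0.0428, 0.0519]
tool_rot: [-0.264, 3.128, 0.002]
ft_force: [-8.9, 1.0, 24.8]
grip_width: -0.0001
grip_force: 12.3
```

Front right is firm too. Next is the rear right.

Request:
jog_arm:
  motion:
    - [0,[0,0,0.02],[0,0,0]]
    - [0,[0,0,0.055],[0,0,0]]
    - [0,[0.01,0.002,0.075],[0,0,0]]
    - [0,[0.045,0.008,0.075],[0,0,0]]
    - [0,[0.08,0.014,0.075],[0,0,0]]
    - [0,[0.11,0.019,0.075],[0,0,0]]
    - [0,[0.117,0.02,0.07],[0,0,0]]
    - [0,[0.117,0.02,0.04],[0,0,0]]
    - [0,[0.117,0.02,0.015],[0,0,0]]
    - [0,[0.117,0.02,0.008],[0,0,0]]
    - [0,[0.117,0.02,0.006],[0,0,0]]
    - [0,[0.117,0.02,0.006],[0,0,0]]

```text
t: 5.73
tool_pos: [0.6239, -0.0231, 0.056]
tool_rot: [-0.264, 3.13, 0.0]
ft_force: [0.3, -0.2, 0.8]
grip_width: 0.0002
grip_force: 0.0
```

Request:
jog_arm:
  motion:
    - [0,[0,0,-0.002],[0,0,0]]
    - [0,[0,0,-0.004],[0,0,0]]
    - [0,[0,0,-0.005],[0,0,0]]
    - [0,[0,0,-0.006],[0,0,0]]
    - [0,[0,0,-0.006],[0,0,0]]
    - [0,[0,0,-0.006],[0,0,0]]

```text
t: 6.23
tool_pos: [0.6246, -0.0231, 0.0501]
tool_rot: [-0.264, 3.129, -0.0]
ft_force: [3.5, -1.0, 3.2]
grip_width: -0.0003
grip_force: 1.6
```

The rear right lug gives: 3 N at about 2 mm down. I'll press on until it bottoms.

Request:
jog_arm:
  motion:
    - [0,[0,0,-0.001],[0,0,0]]
    - [0,[0,0,-0.0015],[0,0,0]]
    - [0,[0,0,-0.002],[0,0,0]]
    - [0,[0,0,-0.002],[0,0,0]]
    - [0,[0,0,-0.002],[0,0,0]]

```text
t: 6.65
tool_pos: [0.6248, -0.0231, 0.0491]
tool_rot: [-0.263, 3.128, 0.0]
ft_force: [-1.6, 0.1, 15.2]
grip_width: 0.0002
grip_force: 7.6
```

Soft corner found: rear right, bottomed 3 mm down. Now its shim, 45 mm in front.

Request:
jog_arm:
  motion:
    - [0,[0,0,0.02],[0,0,0]]
    - [0,[0,0,0.045],[0,0,0]]
    - [0,[-0.02,-0.003,0.045],[0,0,0]]
    - [0,[-0.044,-0.007,0.045],[0,0,0]]
    - [0,[-0.044,-0.007,0.035],[0,0,0]]
    - [0,[-0.044,-0.007,0.02],[0,0,0]]
    - [0,[-0.044,-0.007,0.01],[0,0,0]]
    - [0,[-0.044,-0.007,0.01],[0,0,0]]

```text
t: 7.32
tool_pos: [0.5781, -0.0298, 0.0547]
tool_rot: [0.264, -3.126, -0.0]
ft_force: [-0.3, -0.4, 0.7]
grip_width: 0.0002
grip_force: 0.0
```

```bash
python3 - <<'E'
from h import *
f=vision.grab_frame("scene")[140:275,160:326]; cv2.imwrite("pics/s2.png",cv2.resize(f,(738,600),interpolation=cv2.INTER_CUBIC))
E
```

```text
(no output)
```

View pics/s2.png

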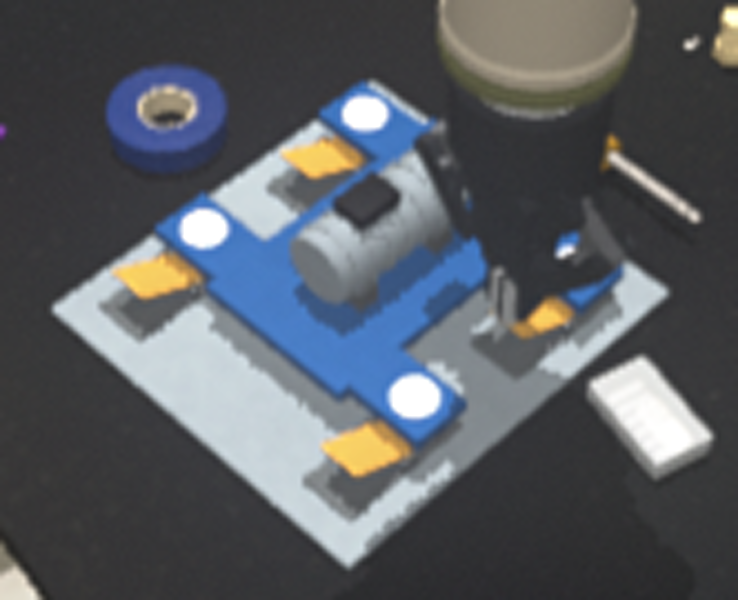

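The tip stands at (500,320), and the brass of the rear right tab shows beside it at (548,318). I'll check the sideways offset.

```bash
python3 - <<'E'
from h import *
o=bot.get_obs(); print(o["tool_pos"])
print("tip",ray("scene",160+503/4.446,140+325/4.446,.033))
print("tab scene",ray("scene",250*.64+560/3*.64,(220+312/2.857)*.64,.025),"side",ray("side",392*.64,275*.64,.025))
c=vision.calibration("scene")
# wrist view tab centre (800x600 px 262,348)
class O: pass
ob=dict(tool_pos=np.array([.48744842,.07722373,.2532353]),tool_rot=np.array([.267343308,-3.12987461,-.00033]))
for u,v in((264,348),(249,211),(442,211),(438,349)): print("wrist tab",ray("wrist",u*.64,v*.64,.025,ob))
E
```

```text
[ 0.57886077 -0.02992889  0.05590296]
tip [ 0.56960959 -0.03343369  0.033     ]
tab scene [ 0.58981184 -0.0314999   0.025     ] side [ 0.58476317 -0.02773256  0.025     ]
wrist tab [ 0.58867556 -0.02519417  0.025     ]
wrist tab [ 0.47191469 -0.0459523   0.025     ]
wrist tab [0.44600655 0.10483612 0.025     ]
wrist tab [0.56379343 0.12517078 0.025     ]
```

Alignment is fine, so I press down on the tab with a 2 mm shift to the rear.

Request:
jog_arm:
  motion:
    - [0,[0.002,0,-0.002],[0,0,0]]
    - [0,[0.002,0,-0.004],[0,0,0]]
    - [0,[0.002,0,-0.006],[0,0,0]]
    - [0,[0.002,0,-0.008],[0,0,0]]
    - [0,[0.002,0,-0.01],[0,0,0]]
    - [0,[0.002,0,-0.012],[0,0,0]]
    - [0,[0.002,0,-0.014],[0,0,0]]
    - [0,[0.002,0,-0.016],[0,0,0]]
    - [0,[0.002,0,-0.016],[0,0,0]]

```text
t: 8.12
tool_pos: [0.5816, -0.0302, 0.041]
tool_rot: [0.264, -3.13, 0.0]
ft_force: [-0.6, -0.2, 2.2]
grip_width: -0.0002
grip_force: 0.8
```

Request:
jog_arm:
  motion:
    - [0,[0,0,-0.002],[0,0,0]]
    - [0,[0,0,-0.004],[0,0,0]]
    - [0,[0,0,-0.005],[0,0,0]]
    - [0,[0,0,-0.006],[0,0,0]]
    - [0,[0,0,-0.007],[0,0,0]]
    - [0,[0,0,-0.008],[0,0,0]]
    - [0,[0,0,-0.008],[0,0,0]]
    - [0,[0,0,-0.008],[0,0,0]]

```text
t: 8.78
tool_pos: [0.5815, -0.0301, 0.0339]
tool_rot: [0.264, -3.13, -0.001]
ft_force: [-6.9, -0.3, 13.1]
grip_width: 0.0003
grip_force: 6.5
```

Request:
jog_arm:
  motion:
    - [0,[0,0,-0.001],[0,0,0]]
    - [0,[0,0,-0.001],[0,0,0]]
    - [0,[0,0,-0.001],[0,0,0]]

```text
t: 9.03
tool_pos: [0.5816, -0.0302, 0.0336]
tool_rot: [0.263, -3.13, -0.001]
ft_force: [-11.8, -0.7, 22.5]
grip_width: 0.0002
grip_force: 11.3
```

Request:
jog_arm:
  motion:
    - [0,[0,0,0.015],[0,0,0]]
    - [0,[0,0,0.045],[0,0,0]]
    - [0,[0.005,0.001,0.055],[0,0,0]]
    - [0,[0.025,0.004,0.055],[0,0,0]]
    - [0,[0.043,0.007,0.05],[0,0,0]]
    - [0,[0.043,0.007,0.035],[0,0,0]]
    - [0,[0.043,0.007,0.027],[0,0,0]]
    - [0,[0.043,0.007,0.025],[0,0,0]]
    - [0,[0.043,0.007,0.025],[0,0,0]]

```text
t: 9.78
tool_pos: [0.6239, -0.0231, 0.0563]
tool_rot: [0.264, -3.128, -0.0]
ft_force: [0.7, 0.4, -0.7]
grip_width: 0.0002
grip_force: 0.0
```

Request:
jog_arm:
  motion:
    - [0,[0,0,-0.002],[0,0,0]]
    - [0,[0,0,-0.004],[0,0,0]]
    - [0,[0,0,-0.005],[0,0,0]]
    - [0,[0,0,-0.006],[0,0,0]]
    - [0,[0,0,-0.006],[0,0,0]]
    - [0,[0,0,-0.006],[0,0,0]]

```text
t: 10.28
tool_pos: [0.625, -0.023, 0.0517]
tool_rot: [-0.264, 3.13, 0.0]
ft_force: [-0.8, -0.3, 1.7]
grip_width: 0.0001
grip_force: 1.1
```

Request:
jog_arm:
  motion:
    - [0,[0,0,-0.0005],[0,0,0]]
    - [0,[0,0,-0.001],[0,0,0]]
    - [0,[0,0,-0.001],[0,0,0]]
    - [0,[0,0,-0.001],[0,0,0]]

```text
t: 10.62
tool_pos: [0.625, -0.0231, 0.0513]
tool_rot: [-0.264, 3.13, 0.001]
ft_force: [-4.3, 0.0, 10.7]
grip_width: 0.0001
grip_force: 5.2
```

The corner is now firm: 10.7 N at 0.7 mm. I come away straight up and take a last look.

Request:
jog_arm:
  motion:
    - [0,[0,0,0.02],[0,0,0]]
    - [0,[0,0,0.05],[0,0,0]]
    - [0,[0,0,0.09],[0,0,0]]
    - [0,[0,0,0.13],[0,0,0]]
    - [0,[0,0.02,0.17],[0,0,0]]
    - [0,[-0.04,0.03,0.19],[0,0,0]]
    - [0,[-0.08,0.04,0.2],[0,0,0]]
    - [0,[-0.12,0.06,0.2],[0,0,0]]
    - [0,[-0.14,0.08,0.2],[0,0,0]]
    - [0,[-0.14,0.1,0.2],[0,0,0]]
    - [0,[-0.14,0.1,0.2],[0,0,0]]
    - [0,[-0.14,0.1,0.2],[0,0,0]]

```text
t: 11.62
tool_pos: [0.4847, 0.0779, 0.2506]
tool_rot: [-0.268, 3.129, 0.001]
ft_force: [0.0, -0.7, -0.2]
grip_width: -0.0001
grip_force: 0.0
```

```bash
python3 - <<'E'
from h import *
cv2.imwrite("pics/w3.png",cv2.resize(vision.grab_frame("wrist"),(800,600),interpolation=cv2.INTER_CUBIC))
E
```

```text
(no output)
```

View pics/w3.png

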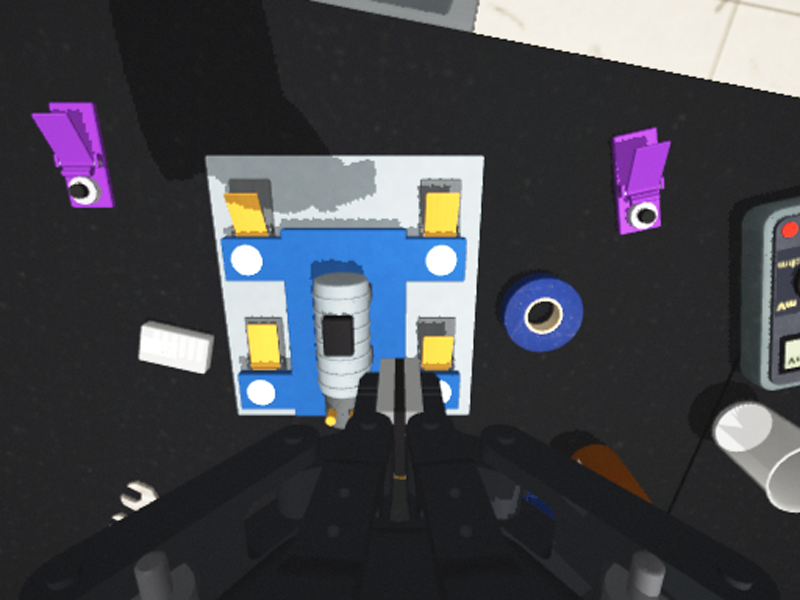

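The rear right tab at (263,343) now lies flat. The other three stand, at (247,213), (441,213) and (437,350), and the pump, tape and fuse box look unmoved.

```bash
python3 -c "from workcell import job; print(job.sign_off())"
```

```text
the job is handed in; nothing more can be done
None
```

The rear right corner was the soft one; I pressed its shim flat, pressed that corner again and found it firm (about 11 N at 0.7 mm), and handed the job in with the other three tabs standing; I pressed the two front lugs and both were firm, but did not press the rear left lug.

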